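Swap the wrong bottle in the reagent rack

ROBOT

A 6-joint arm with a two-finger parallel gripper is mounted at the origin on a cart in front of the work surface, level with it; the furniture and walls round the work are solid. World frame = base frame: x ahead of the robot, y to its left, z up, the work surface at z = 0. Lengths are in m, angles in rad, forces in N, time in s.
With the tool pointing down it reaches from about 0.225 to 0.875 m from the base axis. Payload 3.4 kg.
Tool frame: the origin (TCP) lies between the finger pads; the fingertips stand 25 mm ahead of it and the grasp point (between the pads) lies 6 mm ahead of it; z points along the fingers, y is the line along which they close (so a half turn about z gives the same grasp; the last joint's range is limited). The gripper opens to 85 mm and grips with 20 to 120 N. Pads are 22 mm wide; open, the fingers measure 114 mm over their backs; the gripper's body (76 mm by 85 mm) begins 54 mm behind the grasp point. The pads swing forward as they close: fully open they stand 13 mm farther back than shut.
Start: joints at [1.065, 0.276, 1.505, -0, 1.361, -0.121], TCP at [0.216, 0.533, 0.256] pointing down, gripper open.
Joint ranges: [-2.89, 2.89], [-0.75, 2.08], [0.22, 2.7], [-1.18, 4.32], [0.11, 2.71], [-2.7, 2.7]. Speed limits (rad/s): [2.57, 2.57, 3.14, 3.14, 3.14, 3.14].

INTERFACE

Orientations are given as a unit quaternion [w, x, y, z].
In Python, from rig import manip, cams, ticket gives the robot as it stands.
- The arm moves only by the tool step_arm, never from a script. Its argument "increments" is a list of rows, each an object with "dp": the shift along the world's x, y, z each as a share of 0.2 m, from -1 to 1, a list of three; "yaw": the turn about the world's z as a share of 0.15 rad, from -1 to 1; "grip": the opening, from 0 (shut) to 1 (fully open). In form: [{"dp": [tx, ty, tz], "yaw": yaw, "grip": grip}, ...]. A call has 1 to 5 rows; each row shifts and turns the commanded pose from where the row before left it; what a row does not reach is not made up. A row lasts 1/8 s, in which the tool goes at most 62.5 mm and 10.7 degrees, less where a joint would pass 70% of its speed; a pose out of reach is approached as far as the arm can. A call with a number of a shift or a turn outside -1 to 1 is refused whole. A call with a gripper value outside its range is refused whole. The fingers move at their own pace and stop on an object; "squeeze" is the grip in N (left out, the last holds). Time passes only in rows, so rows that do not move let the fingers close. It gives the time, the measured TCP pose, the force, the opening and the grip force at its end, in the units of the state.
- manip.get_state(): the state, without advancing time (a new reading comes with each control period).
- cams.get_image(name): name is "scene" or "top" or "wrist"; returns the picture (420x560x3 uint8, blue, green, red); there is no depth.
- cams.get_calibration(name): a dict with "fx", "fy", "cx", "cy" (pixels), "extrinsics" (4x4, takes a point from camera to world coordinates). Camera axes: x right, y up, looking along -z (the intrinsics and any distortion apply to the point x, -y, -z); pixel columns grow to the right and rows downward; lengths in m; the calibration is good to about 2 mm. A picture is of the moment at which its call begins: read the wrist's pose just before it. get_calibration takes no time and is no camera call; for the wrist camera it gives the pose at the moment of the call.
- ticket.sign_off(): hands the job in; it is judged then, once.
The state is a dict: "clock": time; "qpos": joint angles; "qd": joint speeds; "effort": joint torques, N m; "position": TCP position; "ee_rot": TCP orientation; "contact_force": force on the tool from outside, world axes, zero at the start; "moment": the same for the moment, N m; "width": finger opening in m; "gripper_force": force on a finger pad.
Only numpy, scipy, OpenCV 4.12 (cv2) and the standard library are available. Lean on these libraries where they do the work, as an engineer would, in place of code of your own. Each camera call takes 0.05 s, during which the arm holds its last target. There are 200 camera calls.

TASK

The three bottles in the sloping rack should all be the same size, but one is wrong: take it out and stand it upright in the empty compartment of the crate. Then take the bottle of the right size from the crate and put it into the freed bay of the rack, foot fully down and leaning in the bay like the other two. Let go of both, drop or lay down no bottle, and leave all other bottles and glassware where they are.

Things in the scene. Friction and masses are not known exactly. Their poses are not given: they have to be found in the camera images.
- rack: fixed metal rack, 320 wide (y), 175 deep (x), 110 high; origin on the work surface, z up. Three bays at y = -100, 0, +100 mm. A bottle in a bay leans 30 degrees, cap towards the rack's -x side: its axis, foot to cap, is (-0.5, 0, 0.866) in the rack frame. Fully home, a 60 mm bottle has its foot centre at x 45, z 30 and (150 tall) its centre at x 7.5, z 95 mm in the rack frame.
- bay_mid (a point): point on the floor of the middle bay where the foot centre of a 60 mm bottle comes. Each bay: 70 x 78 mm floor square to the bottle's axis, a back plate under the bottle (-x side) 85 mm long, two side walls 70 mm apart, 50 mm high from the floor; open above and on the +x side. A narrower bottle lies a few mm lower or leans 3 degrees more.
- crate: fixed open grey plastic crate, 180 x 180, 55 high, walls, dividers and floor 5 thick; origin on the work surface under its centre, z up. Two by two compartments, each 82.5 square, centred at x, y = +-43.75 mm in its frame, floor at z 5 mm. The one at (+x, +y) is empty at first; the others hold the stock bottles in any order. Any yaw.
- odd_c (a point): the wrong bottle, in one of the rack's bays: amber glass bottle with black screw cap, the short kind: 115 mm tall, body diameter 52, cap diameter 36 over the top 18 mm, shoulder tapering to the cap below it; about 0.3 kg (0.22 to 0.38); point at its centre, half-way up; z along its axis, foot to cap
- kit_1_c (a point): a right bottle, in one of the rack's bays: amber glass bottle with black screw cap, the tall kind: 150 mm tall, body diameter 60, cap diameter 36 over the top 23 mm, shoulder tapering to the cap below it; about 0.3 kg (0.22 to 0.38); point at its centre, half-way up; z along its axis, foot to cap
- kit_2_c (a point): a right bottle, in one of the rack's bays: amber glass bottle with black screw cap, the tall kind: 150 mm tall, body diameter 60, cap diameter 36 over the top 23 mm, shoulder tapering to the cap below it; about 0.3 kg (0.22 to 0.38); point at its centre, half-way up; z along its axis, foot to cap
- match_c (a point): the spare bottle of the right size, standing in the crate: amber glass bottle with black screw cap, the tall kind: 150 mm tall, body diameter 60, cap diameter 36 over the top 23 mm, shoulder tapering to the cap below it; about 0.3 kg (0.22 to 0.38); point at its centre, half-way up; z along its axis, foot to cap
- stock_short_c (a point): another stock bottle, standing in the crate, not to be used: amber glass bottle with black screw cap, the short kind: 115 mm tall, body diameter 52, cap diameter 36 over the top 18 mm, shoulder tapering to the cap below it; about 0.3 kg (0.22 to 0.38); point at its centre, half-way up; z along its axis, foot to cap
- stock_mid_c (a point): another stock bottle, standing in the crate, not to be used: amber glass bottle with white screw cap, 125 mm tall, body diameter 55, cap diameter 36; point at its centre, half-way up; z along its axis, foot to cap
- cylinder_glass: loose measuring cylinder standing between rack and crate, tube diameter 32, foot 68, 246 tall; origin under its foot
- flask: loose conical flask with cork, diameter 62, 118 tall; origin under its foot
- beaker: loose glass beaker, diameter 78, 93 tall; origin under its foot
Not all that is in view belongs to the job. What is shaped like the part that bears match_c but yellow is not meant.

How it is judged:
On the way, in this order (a step that is already met when the one before it is completed fails the run):
1. the odd bottle stands upright in the empty compartment of the crate (x of odd_c in the frame of crate between 0 and 0.08 m and y of odd_c in the frame of crate between 0 and 0.08 m and z of odd_c in the frame of crate between 0.055 and 0.07 m and angle between odd_c's own z axis and vertical below 0.1 rad), for 0.2 s.
2. the right bottle from the crate is home in the freed bay (x of match_c in the frame of rack between -0.006 and 0.02 m and z of match_c in the frame of rack between 0.085 and 0.103 m and y of match_c in the frame of rack between -0.125 and 0.125 m), for 0.2 s.
At the end, for the whole second after the job is handed in: The odd bottle stands at rest, upright within 0.1 rad, in the crate compartment that was empty; the crate's tall bottle is at rest, home in the freed bay (centre within about 8 mm in height and 13 mm fore and aft, axis within 0.12 rad of the others); the other two rack bottles are home (all of step 1 and all of step 2 and linear speed of each of odd, match below 0.02 m/s and angle between the z axis of match_c and the z axis of kit_1_c, either way round below 0.12 rad and x of kit_1_c in the frame of rack between -0.006 and 0.02 m and z of kit_1_c in the frame of rack between 0.085 and 0.103 m and y of kit_1_c in the frame of rack between -0.125 and 0.125 m and x of kit_2_c in the frame of rack between -0.006 and 0.02 m and z of kit_2_c in the frame of rack between 0.085 and 0.103 m and y of kit_2_c in the frame of rack between -0.125 and 0.125 m); the robot touches nothing.
It fails at once if a right bottle already in the rack was taken out or shifted (over 40 mm) (distance of any of kit_1_c, kit_2_c from where it was at the start of the episode above 0.04 m).
It fails at once if another stock bottle was taken out or shifted (over 40 mm) (distance of any of stock_short_c, stock_mid_c from where it was at the start of the episode above 0.04 m).
It fails at once if the measuring cylinder, flask or beaker was shifted (over 40 mm) or tipped (distance of any of cylinder_glass, flask, beaker from where it was at the start of the episode above 0.04 m or angle between any of cylinder_glass, flask, beaker's own z axis and vertical above 0.5 rad).
It fails at once if a bottle was laid down or fell over (tilted over 75 degrees) (angle between any of odd_c, match_c's own z axis and vertical above 1.3 rad).
It fails at once if a bottle was dropped (moving faster than 0.7 m/s with no finger on it) ((linear speed of odd above 0.7 m/s and contact force between odd and the fingers below 0.1 N) or (linear speed of match above 0.7 m/s and contact force between match and the fingers below 0.1 N)).
It also fails if it takes over 51 s, if anything falls off the work surface, if the arm or the gripper's body presses on something with over 40 N, if the wrist force passes 120 N, or if a joint passes its speed limit or range.

## Working session

There is one attempt and no reset: what is moved stays moved. The work goes in short steps, Python scripts to look and compute and a tool call to move; the robot and the scene stay as the last step left them, time stands still between calls to the robot, and variables do not carry over. Pictures are saved under pics/ and viewed, at most 10 in all, crops included, and the job is handed in when it is done.

Besides the shell and the picture viewer there is one more tool, called by a JSON object that holds its "api" and its "payload", one argument or row to a line. step_arm: Moves the arm, as the interface text tells. Shift numbers are shares of 0.2 m and turn numbers shares of 0.15 rad, none past 1 either way. Its arguments: {"type":"object","properties":{"increments":{"type":"array"},"squeeze":{"type":"number"}},"required":["increments"]}

```bash
ls; mkdir -p pics
python3 - <<'E'
from rig import manip,cams,ticket
import cv2,numpy as np
print(manip.get_state())
for n in ["scene","top"]:
    cv2.imwrite(f"pics/{n}0.png",cams.get_image(n)); c=cams.get_calibration(n); print(n,c)
E
```

```text
pics
{'clock': 0.0, 'qpos': array([ 1.06499518e+00,  2.76569780e-01,  1.50612076e+00, -1.53147425e-05,
        1.36069543e+00, -1.20993233e-01]), 'qd': array([ 0.00115071, -0.0013881 , -0.00174254, -0.00037195,  0.00256393,
        0.00077352]), 'effort': array([-6.65009775e-04, -4.16761422e+01, -2.45811421e+01, -5.23907038e-04,
        1.09720029e-02, -1.65887775e-05]), 'position': array([0.21561637, 0.53252578, 0.25545898]), 'ee_rot': array([-2.69309126e-04,  1.91217390e-01,  9.81547302e-01, -8.55289750e-04]), 'contact_force': array([1.09070577, 0.50245561, 0.09610071]), 'moment': array([-0.03115309, -0.03750985,  0.01340143]), 'gripper_force': 0.0, 'width': 0.08506849266743091}
scene {'fx': 531.173742824113, 'fy': 531.173742824113, 'cx': 276.47486859558694, 'cy': 211.71716807907447, 'extrinsics': array([[ 0.64645037,  0.49808643, -0.57793757, -0.45717735],
       [-0.76287808,  0.43281263, -0.48030226, -0.82753449],
       [ 0.01090664,  0.75138747,  0.6597711 ,  1.23315813],
       [ 0.        ,  0.        ,  0.        ,  1.        ]])}
top {'fx': 422.8990359445001, 'fy': 422.8990359445001, 'cx': 275.74330000614617, 'cy': 211.72853432969495, 'extrinsics': array([[-0.07698104,  0.97162266, -0.22365894,  0.29196333],
       [-0.99702789, -0.0743328 ,  0.02024873, -0.01763109],
       [ 0.00304893,  0.22455297,  0.97445711,  1.12747417],
       [ 0.        ,  0.        ,  0.        ,  1.        ]])}
```

View pics/scene0.png

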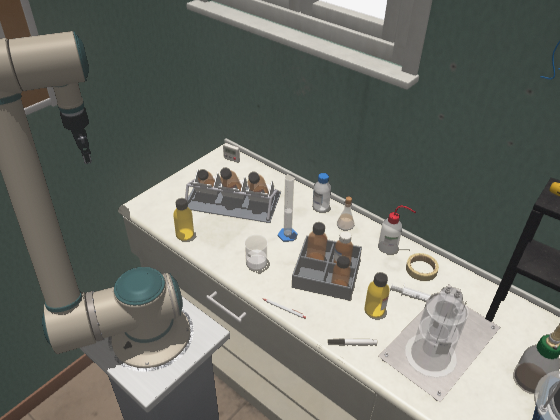

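View pics/top0.png

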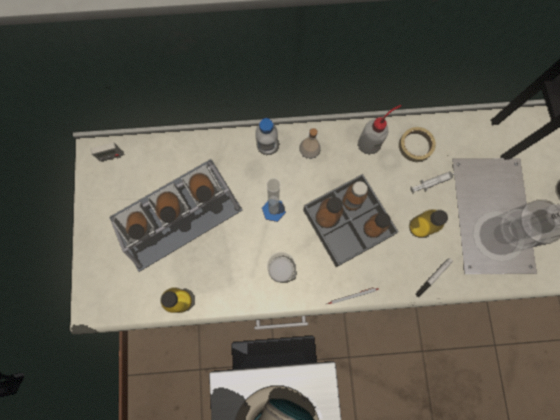

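The scene view shows the rack at about (235,195), the crate at (328,265) with three bottles, the cylinder at (289,210), the beaker at (257,252) and the flask at (346,212). The top view shows rack bottles at (135,225), (168,206) and (202,186), and crate bottles at (330,210), (356,195) with a white cap, and (377,224). The empty compartment is at (343,238). There are yellow decoys at (177,300) and (428,223). Next I'll enlarge the rack and the crate.

Run:
```python
import cv2,numpy as np
t=cv2.imread("pics/top0.png"); s=cv2.imread("pics/scene0.png")
a=cv2.resize(t[150:280,100:250],(400,347),interpolation=3)
b=cv2.resize(t[165:275,295:405],(400,400),interpolation=3)
c=cv2.resize(s[155:235,175:295],(400,267),interpolation=3)
d=cv2.resize(s[215:305,280:370],(267,267),interpolation=3)
m=np.zeros((600,800,3),np.uint8); m[:333,:400]=a[:333]; m[:333,400:]=b[:333]; m[333:,:400]=c; m[333:,400:667]=d
cv2.imwrite("pics/crop.png",m)
```

```text
(no output)
```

View pics/crop.png

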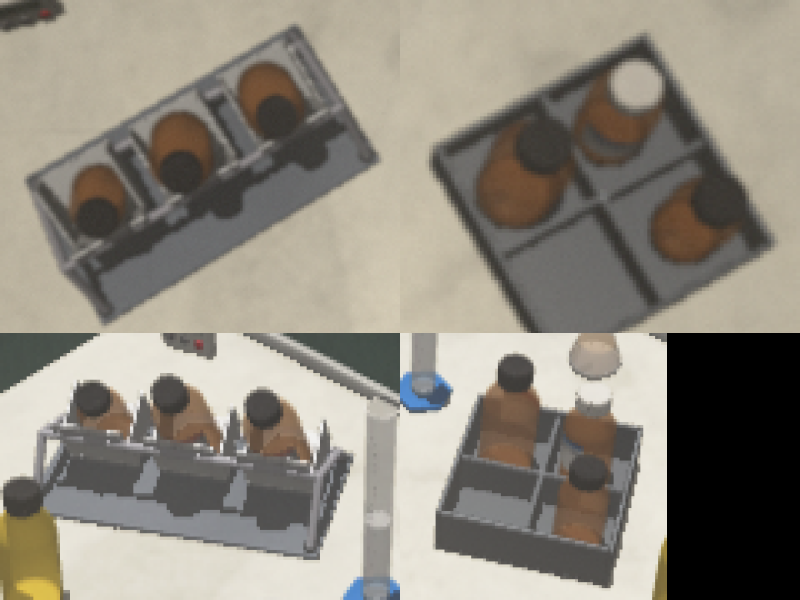

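Two rack candidates matter. The leftmost, cap (136,230) in the top view, is smaller and lower than the ones at (168,214) and (202,194), so it is the odd bottle. In the crate the tallest, thickest black-capped bottle at (330,208) is the match. The one at (377,224) is short and the one at (356,192) has a white cap.

```bash
cat > h.py <<'E'
import numpy as np,cv2
from rig import manip,cams
from scipy.optimize import least_squares
def proj(c,P):
    E=c["extrinsics"]; q=(np.atleast_2d(P)-E[:3,3])@E[:3,:3]
    return np.c_[c["cx"]+c["fx"]*q[:,0]/-q[:,2], c["cy"]-c["fy"]*q[:,1]/-q[:,2]]
def ray(c,uv,z):
    E=c["extrinsics"]; d=E[:3,:3]@np.array([(uv[0]-c["cx"])/c["fx"],-(uv[1]-c["cy"])/c["fy"],-1]); o=E[:3,3]
    return o+d*(z-o[2])/d[2]
def w(p,P):
    P=np.atleast_2d(P); c,s=np.cos(p[2]),np.sin(p[2])
    return np.c_[p[0]+c*P[:,0]-s*P[:,1],p[1]+s*P[:,0]+c*P[:,1],P[:,2]]
def fit(x0,obs):  # obs: (cam,uv,local)
    C={n:cams.get_calibration(n) for n in set(o[0] for o in obs)}
    f=lambda p:np.concatenate([(proj(C[n],w(p,L))[0]-uv) for n,uv,L in obs])
    r=least_squares(f,x0,loss="soft_l1"); return r.x,r.fun.reshape(-1,2).round(1)
E
python3 - <<'E'
from h import *
T=cams.get_calibration("top");S=cams.get_calibration("scene")
print(ray(T,(139.4,270.8),0),ray(T,(241.8,209.3),0))
k=(-.03,0,.16)
obs=[("top",(136.75,231),(-.016,.1,.128)),("top",(167.9,214.1),k),("top",(202.4,193.9),(-.03,-.1,.16)),
("scene",(202.9,174.5),(-.016,.1,.128)),("scene",(226,173),k),("scene",(253.9,177.7),(-.03,-.1,.16)),
("top",(241.8,209.3),(-.0875,-.16,0)),("top",(139.4,270.8),(-.0875,.16,0)),("scene",(270.4,221.9),(-.0875,-.16,0))]
print(*fit([.5,.25,.5],obs))
h=.09
crn={"l":(305.2,206.3),"t":(362.4,175.5),"r":(397.3,231.8),"b":(337,264)}
L={"b":(h,h,.055),"r":(-h,h,.055),"t":(-h,-h,.055),"l":(h,-h,.055)}
for y0 in [2.6]:
    p,r=fit([.45,-.2,y0],[("top",crn[i],L[i]) for i in crn]); print(p,r)
    print("comps",w(p,[(sx*.04375,sy*.04375,0) for sx,sy in[(1,1),(1,-1),(-1,-1),(-1,1)]]).round(3))
for n,uv,z in [("cyl foot",(273,212),0.01),("cyl top",(274,184),.246),("beaker",(281,262),.0),("flask cork",(313,132),.118)]: print(n,ray(T,uv,z).round(3))
E
```

```text
[0.41823716 0.33128976 0.        ] [0.56464013 0.05111132 0.        ]
[0.55993267 0.22989022 0.49209917] [[-5.4  0.8]
 [-0.5 -2.4]
 [ 1.8 -4.3]
 [-2.7 -2.9]
 [ 0.6 -2.6]
 [ 1.7 -3.3]
 [ 1.4  2.1]
 [ 0.7  4.1]
 [-1.1  2.1]]
[ 0.50501672 -0.23104324  1.98432894] [[-2.2 -1.5]
 [-0.1 -1.6]
 [ 0.7  0.9]
 [ 0.5  1.7]]
comps [[ 0.447 -0.209  0.   ]
 [ 0.527 -0.173  0.   ]
 [ 0.563 -0.254  0.   ]
 [ 0.483 -0.289  0.   ]]
cyl foot [ 0.548 -0.033  0.01 ]
cyl top [ 0.556 -0.037  0.246]
beaker [ 0.413 -0.044  0.   ]
flask cork [ 0.725 -0.15   0.118]
```

{"api": "step_arm", "payload": {
  "increments": [
    {"dp": [0.2, -0.15, 0.04], "yaw": 0.83, "grip": 1},
    {"dp": [0.2, -0.15, 0.04], "yaw": 0.83, "grip": 1},
    {"dp": [0.2, -0.16, 0.04], "yaw": 0.83, "grip": 1},
    {"dp": [0.2, -0.16, 0.04], "yaw": 0.83, "grip": 1},
    {"dp": [0.2, -0.16, 0.04], "yaw": 0.83, "grip": 1}
  ],
  "squeeze": 25
}}

```text
clock: 0.72
position: [0.4168, 0.3757, 0.2962]
ee_rot: [-0.0, -0.121, 0.993, -0.0]
contact_force: [0.4, -0.8, -0.1]
width: 0.0853
gripper_force: 0.0
```

{"api": "step_arm", "payload": {
  "increments": [
    {"dp": [0.18, -0.16, 0.03], "yaw": 0.83, "grip": 1},
    {"dp": [0.15, -0.16, 0], "yaw": 0.83, "grip": 1},
    {"dp": [0, 0, 0], "yaw": 0, "grip": 1},
    {"dp": [0, 0, 0], "yaw": 0, "grip": 1}
  ]
}}

```text
clock: 1.23
position: [0.4813, 0.3131, 0.3018]
ee_rot: [-0.001, -0.24, 0.971, 0.0]
contact_force: [0.3, 0.6, 0.4]
width: 0.0856
gripper_force: 0.0
```

Run:
```python
from h import *
s=manip.get_state(); c=cams.get_calibration("wrist"); im=cams.get_image("wrist"); cv2.imwrite("pics/w1.png",im)
import pickle; pickle.dump(c,open("w1.pkl","wb")); print(s["clock"],s["position"],s["ee_rot"],s["qpos"].round(2)); print(c["extrinsics"].round(3),c["fx"])
p=np.array([.56,.23,.492]); print(proj(c,w(p,[(-.016,.1,.128),(-.03,0,.16),(-.03,-.1,.16),(-.0875,.16,0)])).round(0))
```

```text
1.225 [0.48134833 0.31310971 0.30182825] [-7.55316019e-04 -2.40403336e-01  9.70672737e-01  3.19693877e-04] [ 0.45  0.25  1.42  0.    1.47 -1.6 ]
[[-0.467 -0.842 -0.271  0.412]
 [ 0.884 -0.444 -0.143  0.276]
 [-0.    -0.306  0.952  0.419]
 [ 0.     0.     0.     1.   ]] 310.1551237169573
[[263. 208.]
 [147. 204.]
 [ 33. 205.]
 [311. 126.]]
```

View pics/w1.png

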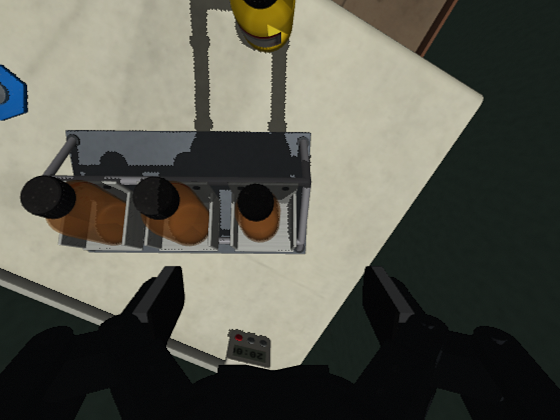

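The wrist view shows the odd bottle's cap at (257,201), the two tall bottles' caps at (157,197) and (46,196), and the rack's front base corners at (67,131) and (311,132). The smaller bottle on the right is confirmed as the odd one.

```bash
cat >> h.py <<'E'
def fit2(c,x0,obs):
    f=lambda p:np.concatenate([(proj(c,w(p,L))[0]-uv) for uv,L in obs])
    r=least_squares(f,x0,loss="soft_l1"); return r.x,r.fun.reshape(-1,2).round(1)
E
python3 - <<'E'
from h import *
import pickle; c=pickle.load(open("w1.pkl","rb"))
k=-.03
obs=[((257,201),(-.016,.1,.128)),((157,197),(k,0,.16)),((46,196),(k,-.1,.16)),((67,131),(-.0875,-.16,0)),((311,132),(-.0875,.16,0)),((309,253),(.0875,.16,.0))]
p,r=fit2(c,[.56,.23,.49],obs); print(p,r)
print("grip",w(p,[(.004,.1,.093),(-.016,.1,.128)]))
im=cv2.imread("pics/w1.png"); cv2.imwrite("pics/w1c.png",cv2.resize(im[110:270,20:340],(800,400),interpolation=3))
E
```

```text
[0.55334551 0.23037402 0.47658527] [[  9.7   2.6]
 [ -6.1   1. ]
 [-10.5   1. ]
 [  1.9 -10.3]
 [  3.7  -9.1]
 [ -0.2  -7.3]]
grip [[0.51102501 0.32106567 0.093     ]
 [0.49325368 0.31189071 0.128     ]]
```

View pics/w1c.png

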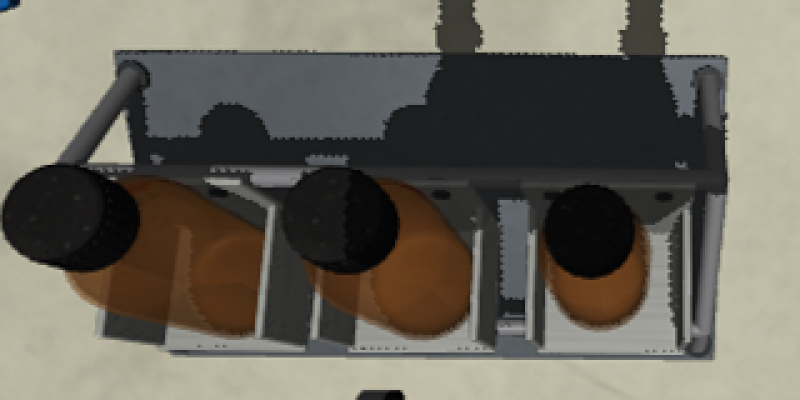

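Run:
```python
from h import *
import pickle; c=pickle.load(open("w1.pkl","rb"))
k=-.0242
O=[((256,202),(-.0115,.1,.12)),((156,198),(k,0,.15)),((48,197),(k,-.1,.15))]
B=[((66,130),(-.0875,-.16,0.0)),((311,133),(-.0875,.16,0.0)),((306,253),(.0875,.16,.0))]
for nm,o in(("all",O+B),("caps",O),("base",B)):
    p,r=fit2(c,[.56,.23,.49],o); print(nm,p,r.tolist(),w(p,[(.004,.1,.093)]))
```

```text
all [0.55379781 0.22713651 0.46461787] [[7.9, 3.7], [-3.5, 2.0], [-6.6, 0.7], [0.9, -11.7], [2.1, -9.4], [-0.1, -6.8]] [[0.51256566 0.31832812 0.093     ]]
caps [0.55019674 0.22956852 0.48089856] [[11.5, 0.2], [0.1, -0.2], [-2.9, 0.3]] [[0.50748546 0.32007679 0.093     ]]
base [0.56623278 0.23179144 0.47607353] [[1.2, 0.1], [-0.2, -0.5], [-0.7, 0.2]] [[0.5239587  0.32250474 0.093     ]]
```

The rack pose comes from the caps: (0.550, 0.230, yaw 0.481). The odd bottle sits about 9 mm to one side in its bay, which fits its smaller diameter. Descending.

{"api": "step_arm", "payload": {
  "increments": [
    {"dp": [0.08, 0, -0.2], "yaw": 0, "grip": 0.85},
    {"dp": [0.075, -0.01, -0.2], "yaw": 0, "grip": 0.85},
    {"dp": [0, 0, -0.2], "yaw": 0, "grip": 0.85},
    {"dp": [0, 0, -0.1], "yaw": 0, "grip": 0.85},
    {"dp": [0, 0, 0], "yaw": 0, "grip": 0.85}
  ]
}}

```text
clock: 1.9
position: [0.5107, 0.3116, 0.1606]
ee_rot: [-0.002, -0.242, 0.97, -0.0]
contact_force: [0.2, -0.2, 0.7]
width: 0.0725
gripper_force: 0.0
```

Run:
```python
from h import *
c=cams.get_calibration("wrist"); im=cams.get_image("wrist"); cv2.imwrite("pics/w2.png",im)
s=manip.get_state();print(s["position"],s["width"],s["contact_force"])
```

```text
[0.51188814 0.31190075 0.16209982] 0.07221422411615647 [-0.11809429 -0.18969668  1.16802891]
```

View pics/w2.png

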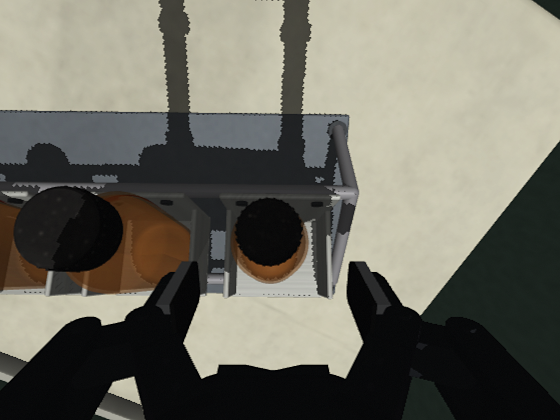

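The cap at (270,231) sits midway between the fingers (190 and 355), so I'll descend and close.

{"api": "step_arm", "payload": {
  "increments": [
    {"dp": [0, 0, -0.15], "yaw": 0, "grip": 0.85},
    {"dp": [0, 0, -0.15], "yaw": 0, "grip": 0.85},
    {"dp": [0, 0, 0], "yaw": 0, "grip": 0.85}
  ]
}}

```text
clock: 2.33
position: [0.5118, 0.3112, 0.1019]
ee_rot: [-0.001, -0.241, 0.97, -0.0]
contact_force: [0.7, -0.1, 0.2]
width: 0.0724
gripper_force: 0.0
```

{"api": "step_arm", "payload": {
  "increments": [
    {"dp": [0, 0, 0], "yaw": 0, "grip": 0.3},
    {"dp": [0, 0, 0], "yaw": 0, "grip": 0.3},
    {"dp": [0, 0, 0], "yaw": 0, "grip": 0.3},
    {"dp": [0, 0, 0], "yaw": 0, "grip": 0.3}
  ],
  "squeeze": 30
}}

```text
clock: 2.82
position: [0.5141, 0.3117, 0.1047]
ee_rot: [0.002, -0.241, 0.971, 0.001]
contact_force: [-0.5, 0.5, 5.9]
width: 0.0495
gripper_force: 31.1
```

Width 49.5 mm with a 6 N lift suggests the pads are on the start of the shoulder. I'll regrip about 10 mm lower.

{"api": "step_arm", "payload": {
  "increments": [
    {"dp": [0, 0, 0], "yaw": 0, "grip": 0.85},
    {"dp": [0, 0, 0], "yaw": 0, "grip": 0.85},
    {"dp": [0.02, 0.01, -0.06], "yaw": 0, "grip": 0.85},
    {"dp": [0, 0, 0], "yaw": 0, "grip": 0.85},
    {"dp": [0, 0, 0], "yaw": 0, "grip": 0.85}
  ]
}}

```text
clock: 3.45
position: [0.5164, 0.3127, 0.0896]
ee_rot: [-0.001, -0.241, 0.971, -0.0]
contact_force: [-0.1, -0.1, 0.5]
width: 0.0726
gripper_force: 0.0
```

{"api": "step_arm", "payload": {
  "increments": [
    {"dp": [0, 0, 0], "yaw": 0, "grip": 0.3},
    {"dp": [0, 0, 0], "yaw": 0, "grip": 0.3},
    {"dp": [0, 0, 0], "yaw": 0, "grip": 0.3},
    {"dp": [0, 0, 0], "yaw": 0, "grip": 0.3}
  ],
  "squeeze": 30
}}

```text
clock: 3.95
position: [0.5169, 0.3118, 0.0911]
ee_rot: [-0.0, -0.241, 0.97, -0.001]
contact_force: [-1.4, -4.1, 5.5]
width: 0.0505
gripper_force: 33.8
```

{"api": "step_arm", "payload": {
  "increments": [
    {"dp": [0, 0, 0.05], "yaw": 0, "grip": 0.3},
    {"dp": [0, 0, 0.1], "yaw": 0, "grip": 0.3},
    {"dp": [0, 0, 0.1], "yaw": 0, "grip": 0.3},
    {"dp": [0, 0, 0.1], "yaw": 0, "grip": 0.3},
    {"dp": [0, 0, 0.05], "yaw": 0, "grip": 0.3}
  ],
  "squeeze": 40
}}

```text
clock: 4.58
position: [0.5171, 0.3135, 0.1714]
ee_rot: [0.001, -0.241, 0.971, 0.0]
contact_force: [-0.1, 0.1, -3.1]
width: 0.0502
gripper_force: 42.2
```

{"api": "step_arm", "payload": {
  "increments": [
    {"dp": [0, 0, 0.15], "yaw": 0, "grip": 0.3},
    {"dp": [0, 0, 0.15], "yaw": 0, "grip": 0.3},
    {"dp": [0, 0, 0.1], "yaw": 0, "grip": 0.3},
    {"dp": [0, 0, 0], "yaw": 0, "grip": 0.3},
    {"dp": [0, 0, 0], "yaw": 0, "grip": 0.3}
  ]
}}

```text
clock: 5.2
position: [0.5161, 0.3127, 0.2489]
ee_rot: [-0.001, -0.241, 0.971, -0.0]
contact_force: [-0.5, 0.5, -3.7]
width: 0.0497
gripper_force: 42.5
```

Run:
```python
from h import *
im=cams.get_image("wrist"); s=manip.get_state();print(s["position"],s["width"],s["contact_force"],s["moment"])
sc=cams.get_image("scene")
m=np.zeros((420,800,3),np.uint8); m[:,:400]=im[:,80:480]; m[:400,400:]=cv2.resize(sc[100:240,140:280],(400,400),interpolation=3)
cv2.imwrite("pics/w3.png",m)
```

```text
[0.51599428 0.31264781 0.24863779] 0.050051647877419884 [-0.04262621 -0.5199185  -3.06051024] [-0.02678716  0.04459688  0.01392579]
```

View pics/w3.png

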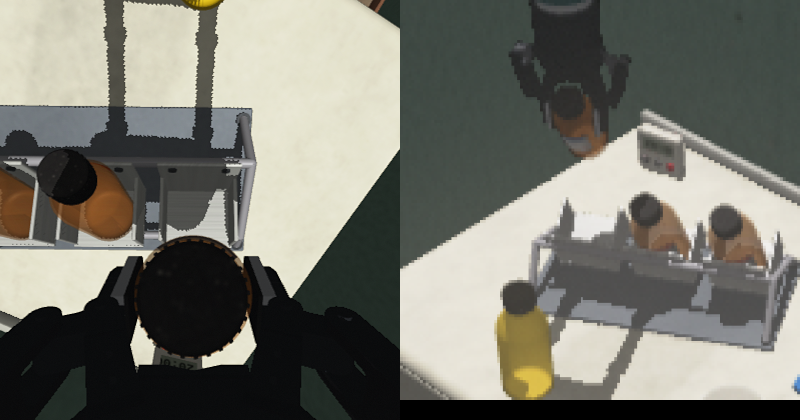

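The bottle is held with its cap at (275,296) in the wrist view and is still leaning. I'll estimate the tilt.

Run:
```python
from h import *
from scipy.spatial.transform import Rotation as R
s=manip.get_state();c=cams.get_calibration("wrist");q=s["ee_rot"];Rt=R.from_quat([q[1],q[2],q[3],q[0]]).as_matrix()
print(Rt.round(2))
g=s["position"]+Rt@[0,0,.006]
for a in (0,10,20,30,40):
    a0=np.radians(a);d=np.array([-np.sin(a0)*.881,-np.sin(a0)*.47,np.cos(a0)])
    print(a,proj(c,[g+d*.041,g+d*.05]).round())
# crate target and match in current estimate
p=[.505,-.231,1.984]
print(w(p,[(.04375,.04375,0),(.04375,-.04375,0)]))
```

```text
[[-0.88 -0.47 -0.  ]
 [-0.47  0.88 -0.  ]
 [ 0.    0.   -1.  ]]
0 [[274. 359.]
 [275. 382.]]
10 [[274. 340.]
 [274. 357.]]
20 [[274. 319.]
 [274. 328.]]
30 [[274. 296.]
 [274. 298.]]
40 [[274. 274.]
 [274. 268.]]
[[ 0.44736443 -0.20849965  0.        ]
 [ 0.52750035 -0.17336443  0.        ]]
```

Tilt is about 30° and the grip is solid. Carrying it on the robot's side of the cylinder to above the empty compartment.

{"api": "step_arm", "payload": {
  "increments": [
    {"dp": [-0.12, -0.05, 0.1], "yaw": -0.1, "grip": 0.3},
    {"dp": [-0.2, -0.12, 0.05], "yaw": -0.1, "grip": 0.3},
    {"dp": [-0.2, -0.2, 0], "yaw": -0.1, "grip": 0.3},
    {"dp": [-0.1, -0.25, 0], "yaw": -0.1, "grip": 0.3},
    {"dp": [0, -0.25, 0], "yaw": -0.08, "grip": 0.3}
  ]
}}

```text
clock: 5.92
position: [0.3903, 0.1379, 0.2796]
ee_rot: [-0.001, -0.207, 0.978, 0.0]
contact_force: [1.9, -0.0, -2.6]
width: 0.05
gripper_force: 42.7
```

{"api": "step_arm", "payload": {
  "increments": [
    {"dp": [0, -0.25, 0], "yaw": 0, "grip": 0.3},
    {"dp": [0, -0.25, 0], "yaw": 0, "grip": 0.3},
    {"dp": [0, -0.25, 0], "yaw": 0, "grip": 0.3},
    {"dp": [0.03, -0.25, 0], "yaw": 0, "grip": 0.3},
    {"dp": [0.05, -0.25, 0], "yaw": 0, "grip": 0.3}
  ]
}}

```text
clock: 6.55
position: [0.4082, -0.1124, 0.2797]
ee_rot: [-0.0, -0.206, 0.979, 0.0]
contact_force: [0.8, 0.1, -3.0]
width: 0.0502
gripper_force: 42.7
```

{"api": "step_arm", "payload": {
  "increments": [
    {"dp": [0.03, -0.25, -0.05], "yaw": 0, "grip": 0.3},
    {"dp": [0.03, -0.2, -0.05], "yaw": 0, "grip": 0.3},
    {"dp": [0, 0, 0], "yaw": 0, "grip": 0.3},
    {"dp": [0, 0, 0], "yaw": 0, "grip": 0.3}
  ]
}}

```text
clock: 7.05
position: [0.4203, -0.2005, 0.2595]
ee_rot: [-0.001, -0.206, 0.979, 0.001]
contact_force: [-0.0, 0.7, -3.5]
width: 0.0499
gripper_force: 42.9
```

Run:
```python
from h import *
import pickle
c=cams.get_calibration("wrist");im=cams.get_image("wrist"); cv2.imwrite("pics/w4.png",im); pickle.dump(c,open("w4.pkl","wb")); s=manip.get_state();print(s["position"],s["ee_rot"],s["width"],s["contact_force"])
h=.09;p=[.505,-.231,1.984]
print(proj(c,w(p,[(h,h,.055),(-h,h,.055),(-h,-h,.055),(h,-h,.055),(0,0,.055)])).round())
```

```text
[ 0.42043751 -0.20011932  0.25990905] [-3.58750486e-04 -2.06014528e-01  9.78548541e-01  7.99330397e-04] 0.0501282254994868 [ 0.20631734  0.29073989 -2.61675985]
[[300. 163.]
 [127. 163.]
 [148. 310.]
 [296. 310.]
 [218. 242.]]
```

View pics/w4.png

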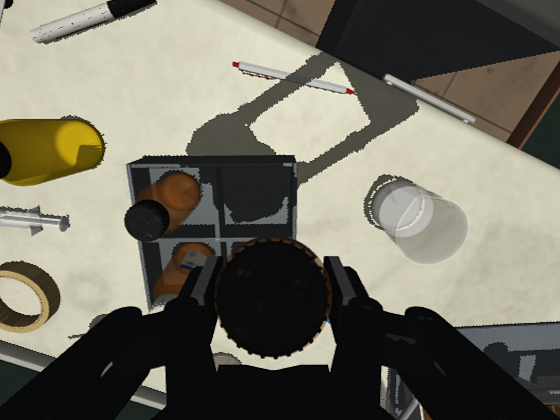

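The crate pose matches: rim corners at (297,164) and (127,166) against predicted (300,163) and (127,163), and the divider cross at (218,240) against (218,242). Lowering into the empty compartment.

{"api": "step_arm", "payload": {
  "increments": [
    {"dp": [0.025, -0.04, -0.2], "yaw": 0, "grip": 0.3},
    {"dp": [0.025, -0.04, -0.2], "yaw": 0, "grip": 0.3},
    {"dp": [0, 0, -0.2], "yaw": 0, "grip": 0.3},
    {"dp": [0, 0, -0.15], "yaw": 0, "grip": 0.3},
    {"dp": [0, 0, 0], "yaw": 0, "grip": 0.3}
  ]
}}

```text
clock: 7.72
position: [0.4294, -0.2148, 0.1088]
ee_rot: [-0.002, -0.207, 0.978, 0.002]
contact_force: [-0.6, 0.7, -2.6]
width: 0.05
gripper_force: 43.1
```

{"api": "step_arm", "payload": {
  "increments": [
    {"dp": [0, 0, -0.05], "yaw": 0, "grip": 0.3},
    {"dp": [0, 0, -0.05], "yaw": 0, "grip": 0.3},
    {"dp": [0, 0, 0], "yaw": 0, "grip": 0.3}
  ]
}}

```text
clock: 8.1
position: [0.4306, -0.2167, 0.0902]
ee_rot: [-0.0, -0.206, 0.979, 0.0]
contact_force: [-0.4, 0.3, -3.6]
width: 0.0503
gripper_force: 43.1
```

{"api": "step_arm", "payload": {
  "increments": [
    {"dp": [0.035, 0.016, 0], "yaw": 0, "grip": 0.3},
    {"dp": [0.035, 0.016, 0], "yaw": 0, "grip": 0.3},
    {"dp": [0.035, 0.016, 0], "yaw": 0, "grip": 0.3}
  ],
  "squeeze": 25
}}

```text
clock: 8.48
position: [0.4461, -0.2086, 0.0907]
ee_rot: [-0.006, -0.208, 0.978, 0.0]
contact_force: [-12.4, -4.8, 5.6]
width: 0.0499
gripper_force: 42.8
```

{"api": "step_arm", "payload": {
  "increments": [
    {"dp": [0.025, 0.011, 0], "yaw": 0, "grip": 0.3},
    {"dp": [0.025, 0.011, 0], "yaw": 0, "grip": 0.3},
    {"dp": [0, 0, 0], "yaw": 0, "grip": 0.3}
  ]
}}

```text
clock: 8.85
position: [0.4596, -0.2031, 0.0904]
ee_rot: [-0.003, -0.207, 0.978, 0.0]
contact_force: [-6.3, -3.1, -1.3]
width: 0.0503
gripper_force: 41.0
```

```bash
cat > tilt.py <<'E'
from h import *
from scipy.spatial.transform import Rotation as R
s=manip.get_state();c=cams.get_calibration("wrist");im=cams.get_image("wrist");cv2.imwrite("pics/t.png",im)
q=s["ee_rot"];Rt=R.from_quat([q[1],q[2],q[3],q[0]]).as_matrix();g=s["position"]+Rt@[0,0,.006]
L=np.array([0.041]) if True else 0
dk=(im[215:400,215:335].max(2)<45)
for a in (0,10,20,30): print(a,proj(c,g+Rt@[np.sin(np.radians(a))*.041,0,-np.cos(np.radians(a))*.041]).round())
print(s["position"],s["contact_force"]);
E
python3 tilt.py; python3 -c "
import cv2;im=cv2.imread('pics/t.png');cv2.imwrite('pics/t1.png',cv2.resize(im[140:420,100:450],(700,560)))"
```

```text
0 [[274. 359.]]
10 [[274. 340.]]
20 [[274. 319.]]
30 [[274. 296.]]
[ 0.4596001  -0.20312579  0.09043134] [-6.2602369  -3.09186814 -1.30614845]
```

View pics/t1.png

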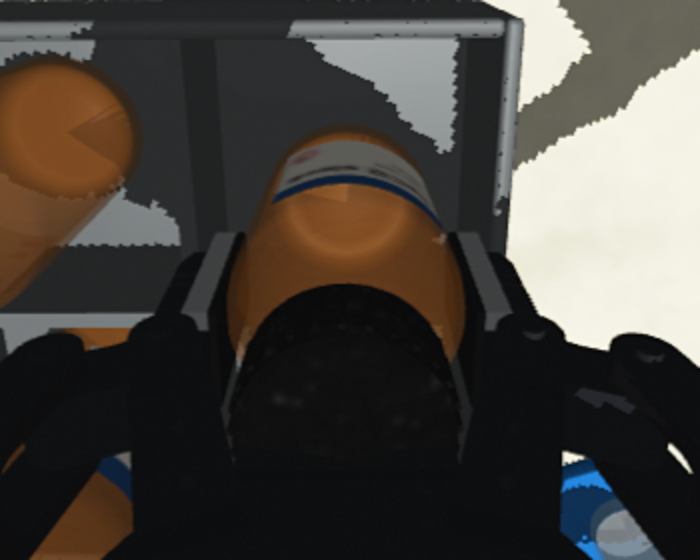

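The bottle is turning upright against the divider: the cap centre is now near row 340, so tilt is about 10°. I'll push a little more, set it down and release.

{"api": "step_arm", "payload": {
  "increments": [
    {"dp": [0.03, 0.013, 0], "yaw": 0, "grip": 0.3},
    {"dp": [0, 0, -0.02], "yaw": 0, "grip": 0.3},
    {"dp": [0, 0, -0.015], "yaw": 0, "grip": 0.3},
    {"dp": [0, 0, 0], "yaw": 0, "grip": 0.3}
  ]
}}

```text
clock: 9.4
position: [0.4646, -0.201, 0.0833]
ee_rot: [-0.004, -0.207, 0.978, 0.0]
contact_force: [-9.0, -4.4, -0.0]
width: 0.05
gripper_force: 40.8
```

{"api": "step_arm", "payload": {
  "increments": [
    {"dp": [0, 0, -0.015], "yaw": 0, "grip": 0.3},
    {"dp": [0, 0, -0.015], "yaw": 0, "grip": 0.3},
    {"dp": [0, 0, 0], "yaw": 0, "grip": 0.3}
  ]
}}

```text
clock: 9.78
position: [0.4644, -0.201, 0.0774]
ee_rot: [-0.004, -0.207, 0.978, 0.0]
contact_force: [-9.3, -5.1, 0.2]
width: 0.05
gripper_force: 40.9
```

{"api": "step_arm", "payload": {
  "increments": [
    {"dp": [0, 0, -0.015], "yaw": 0, "grip": 0.3},
    {"dp": [0, 0, -0.01], "yaw": 0, "grip": 0.3},
    {"dp": [-0.01, -0.004, 0], "yaw": 0, "grip": 0.3},
    {"dp": [0, 0, 0], "yaw": 0, "grip": 0.3}
  ]
}}

```text
clock: 10.28
position: [0.4641, -0.2012, 0.0768]
ee_rot: [-0.001, -0.206, 0.978, -0.0]
contact_force: [-12.2, 1.9, 32.0]
width: 0.0497
gripper_force: 43.5
```

{"api": "step_arm", "payload": {
  "increments": [
    {"dp": [0, 0, 0.01], "yaw": 0, "grip": 0.3},
    {"dp": [0, 0, 0.006], "yaw": 0, "grip": 0.45},
    {"dp": [0, 0, 0], "yaw": 0, "grip": 0.7},
    {"dp": [0, 0, 0], "yaw": 0, "grip": 0.8},
    {"dp": [0, 0, 0], "yaw": 0, "grip": 0.8}
  ]
}}

```text
clock: 10.9
position: [0.4665, -0.2014, 0.0757]
ee_rot: [0.0, -0.206, 0.979, -0.0]
contact_force: [-0.1, -0.4, 0.3]
width: 0.0683
gripper_force: 0.0
```

{"api": "step_arm", "payload": {
  "increments": [
    {"dp": [0, 0, 0.1], "yaw": 0, "grip": 0.8},
    {"dp": [0, 0, 0.2], "yaw": 0, "grip": 0.8},
    {"dp": [0, 0, 0.25], "yaw": 0, "grip": 0.8},
    {"dp": [-0.1, -0.05, 0.25], "yaw": 0, "grip": 0.8},
    {"dp": [0, 0, 0], "yaw": 0, "grip": 0.8}
  ]
}}

```text
clock: 11.52
position: [0.4473, -0.2129, 0.2396]
ee_rot: [0.003, -0.205, 0.979, -0.003]
contact_force: [1.5, 0.3, -0.2]
width: 0.0683
gripper_force: 0.0
```

Run:
```python
from h import *
import pickle
c=cams.get_calibration("wrist");im=cams.get_image("wrist"); pickle.dump(c,open("w5.pkl","wb")); s=manip.get_state();print(s["position"],s["ee_rot"],s["width"],s["contact_force"])
cv2.imwrite("pics/w5.png",im)
p=[.505,-.231,1.984]
print(proj(c,w(p,[(.04375,-.04375,.155),(.04375,-.04375,.145),(.04375,.0284,.12),(0,0,.055),(.04375,-.04375,.055)])).round())
```

```text
[ 0.44657818 -0.21188747  0.23727635] [ 0.00165511 -0.20550558  0.9786534  -0.0014967 ] 0.06825345943984522 [-1.57541686  0.41036746 -0.43274731]
[[280. 332.]
 [279. 324.]
 [280. 230.]
 [237. 232.]
 [278. 269.]]
```

View pics/w5.png

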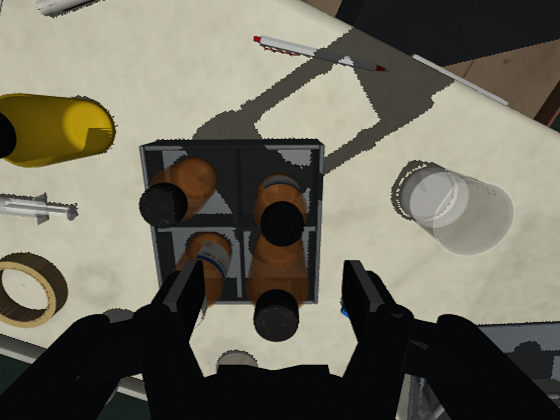

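The odd bottle stands upright, cap at (282,223), between its divider and the wall. The match cap is at (276,315).

Run:
```python
from h import *
import pickle
c=pickle.load(open("w5.pkl","rb"))
for uv,z in [((276,315),.143),((282,223),.111)]:
    q=ray(c,uv,z); d=q[:2]-[.505,-.231]; a=1.984; print(q, d[0]*np.cos(a)+d[1]*np.sin(a), -d[0]*np.sin(a)+d[1]*np.cos(a))
```

```text
[ 0.52219265 -0.17874456  0.143     ] 0.04095394220543994 -0.03672863512790288
[ 0.45784027 -0.20166825  0.111     ] 0.04579993935296728 0.03141269495266334
```

{"api": "step_arm", "payload": {
  "increments": [
    {"dp": [0.2, 0.09, 0], "yaw": 0, "grip": 0.9},
    {"dp": [0.178, 0.075, 0], "yaw": 0, "grip": 0.9},
    {"dp": [0, 0, -0.1], "yaw": 0, "grip": 0.9},
    {"dp": [0, 0, -0.15], "yaw": 0, "grip": 0.9},
    {"dp": [0, 0, 0], "yaw": 0, "grip": 0.9}
  ]
}}

```text
clock: 12.2
position: [0.5194, -0.1767, 0.1816]
ee_rot: [-0.003, -0.206, 0.979, 0.003]
contact_force: [0.4, -0.5, 0.2]
width: 0.0772
gripper_force: 0.0
```

{"api": "step_arm", "payload": {
  "increments": [
    {"dp": [0, 0, -0.15], "yaw": 0, "grip": 0.9},
    {"dp": [0, 0, -0.15], "yaw": 0, "grip": 0.9},
    {"dp": [0, 0, -0.06], "yaw": 0, "grip": 0.9},
    {"dp": [0, 0, 0], "yaw": 0, "grip": 0.9}
  ]
}}

```text
clock: 12.7
position: [0.5214, -0.1782, 0.1133]
ee_rot: [-0.0, -0.206, 0.979, 0.0]
contact_force: [-0.1, 0.8, 0.1]
width: 0.0772
gripper_force: 0.0
```

{"api": "step_arm", "payload": {
  "increments": [
    {"dp": [0, 0, 0], "yaw": 0, "grip": 0.4},
    {"dp": [0, 0, 0], "yaw": 0, "grip": 0.4},
    {"dp": [0, 0, 0], "yaw": 0, "grip": 0.4},
    {"dp": [0, 0, 0], "yaw": 0, "grip": 0.4}
  ],
  "squeeze": 35
}}

```text
clock: 13.2
position: [0.5224, -0.1785, 0.1152]
ee_rot: [0.001, -0.206, 0.979, -0.001]
contact_force: [-0.6, 0.7, 6.6]
width: 0.0568
gripper_force: 37.7
```

{"api": "step_arm", "payload": {
  "increments": [
    {"dp": [0, 0, 0.05], "yaw": 0, "grip": 0.4},
    {"dp": [0, 0, 0.1], "yaw": 0, "grip": 0.4},
    {"dp": [0, 0, 0.1], "yaw": 0, "grip": 0.4},
    {"dp": [0, 0, 0], "yaw": 0, "grip": 0.4}
  ],
  "squeeze": 45
}}

```text
clock: 13.7
position: [0.5224, -0.1787, 0.1651]
ee_rot: [0.001, -0.206, 0.979, -0.001]
contact_force: [-0.2, -0.2, -2.4]
width: 0.0566
gripper_force: 48.5
```

{"api": "step_arm", "payload": {
  "increments": [
    {"dp": [0, 0, 0.2], "yaw": 0, "grip": 0.4},
    {"dp": [0, 0, 0.25], "yaw": 0, "grip": 0.4},
    {"dp": [-0.1, -0.03, 0.1], "yaw": 0, "grip": 0.4},
    {"dp": [-0.2, -0.03, 0], "yaw": 0, "grip": 0.4},
    {"dp": [-0.2, 0, 0], "yaw": 0, "grip": 0.4}
  ]
}}

```text
clock: 14.32
position: [0.4183, -0.1902, 0.2719]
ee_rot: [-0.002, -0.206, 0.979, 0.001]
contact_force: [0.1, -1.3, -2.0]
width: 0.0565
gripper_force: 49.6
```

Run:
```python
from h import *
import pickle
c=pickle.load(open("w1.pkl","rb")); p=[.550,.2296,.481]
P=[]
for y in (.065,.135): P+= [(-.006,y,.0583),(.0616,y,.0973),(.019,y,.015),(.0866,y,.054)]
print(proj(c,w(p,P)).round())
print(proj(c,w(p,[(-.0235,.065,.0886),(-.0235,.135,.0886)])).round())
s=manip.get_state();print(s["position"],s["width"],s["contact_force"])
```

```text
[[239. 192.]
 [238. 257.]
 [243. 201.]
 [242. 259.]
 [298. 192.]
 [298. 257.]
 [295. 201.]
 [295. 260.]]
[[236. 183.]
 [300. 183.]]
[ 0.4182823  -0.19017727  0.27188783] 0.0565016130883733 [ 0.10885683 -1.26263473 -2.00337604]
```

{"api": "step_arm", "payload": {
  "increments": [
    {"dp": [0, 0.15, 0.05], "yaw": 0.1, "grip": 0.4},
    {"dp": [0, 0.25, 0.05], "yaw": 0.1, "grip": 0.4},
    {"dp": [0, 0.25, 0.04], "yaw": 0.1, "grip": 0.4},
    {"dp": [0, 0.25, 0], "yaw": 0.1, "grip": 0.4},
    {"dp": [0, 0.25, 0], "yaw": 0.04, "grip": 0.4}
  ]
}}

```text
clock: 14.95
position: [0.4192, 0.0405, 0.2999]
ee_rot: [-0.002, -0.238, 0.971, 0.0]
contact_force: [-0.1, 0.3, -2.8]
width: 0.0565
gripper_force: 49.5
```

{"api": "step_arm", "payload": {
  "increments": [
    {"dp": [0, 0.25, 0], "yaw": 0, "grip": 0.4},
    {"dp": [0, 0.25, 0], "yaw": 0, "grip": 0.4},
    {"dp": [0, 0.25, 0], "yaw": 0, "grip": 0.4},
    {"dp": [0.03, 0.25, 0], "yaw": 0, "grip": 0.4},
    {"dp": [0.07, 0.2, 0], "yaw": 0, "grip": 0.4}
  ]
}}

```text
clock: 15.58
position: [0.4395, 0.28, 0.2997]
ee_rot: [-0.002, -0.239, 0.971, -0.001]
contact_force: [0.1, -1.2, -1.9]
width: 0.0565
gripper_force: 49.6
```

{"api": "step_arm", "payload": {
  "increments": [
    {"dp": [0.12, 0.12, 0], "yaw": 0, "grip": 0.4},
    {"dp": [0.15, 0.05, -0.1], "yaw": 0, "grip": 0.4},
    {"dp": [0, 0, -0.1], "yaw": 0, "grip": 0.4},
    {"dp": [0, 0, 0], "yaw": 0, "grip": 0.4}
  ]
}}

```text
clock: 16.08
position: [0.4933, 0.3117, 0.2578]
ee_rot: [-0.004, -0.238, 0.971, -0.001]
contact_force: [-0.3, -0.2, -2.4]
width: 0.0567
gripper_force: 49.6
```

{"api": "step_arm", "payload": {
  "increments": [
    {"dp": [0.1, 0.04, 0], "yaw": 0, "grip": 0.4},
    {"dp": [0.06, 0.027, -0.1], "yaw": 0, "grip": 0.4},
    {"dp": [0, 0, -0.1], "yaw": 0, "grip": 0.4},
    {"dp": [0, 0, -0.09], "yaw": 0, "grip": 0.4},
    {"dp": [0, 0, 0], "yaw": 0, "grip": 0.4}
  ]
}}

```text
clock: 16.7
position: [0.5257, 0.326, 0.2009]
ee_rot: [-0.003, -0.238, 0.971, -0.001]
contact_force: [-0.1, -0.2, -2.4]
width: 0.0567
gripper_force: 49.5
```

Run:
```python
from h import *
import pickle
c=cams.get_calibration("wrist");im=cams.get_image("wrist"); s=manip.get_state();print(s["position"],s["ee_rot"],s["width"],s["contact_force"])
d=s["position"]-[.55,.2296,0]; a=.481; print(d[0]*np.cos(a)+d[1]*np.sin(a), -d[0]*np.sin(a)+d[1]*np.cos(a))
sc=cams.get_image("scene")
m=np.zeros((420,800,3),np.uint8); m[:,:420]=im[:,60:480]; m[:380,420:]=cv2.resize(sc[125:225,175:275],(380,380),interpolation=3)
cv2.imwrite("pics/w6.png",m)
```

```text
[0.52657647 0.32653028 0.20228533] [-1.46441218e-03 -2.37972226e-01  9.71270811e-01 -2.95134652e-04] 0.056298472355058735 [ 0.71761897  0.06278551 -2.09195032]
0.02408060807190138 0.09676912995825272
```

View pics/w6.png

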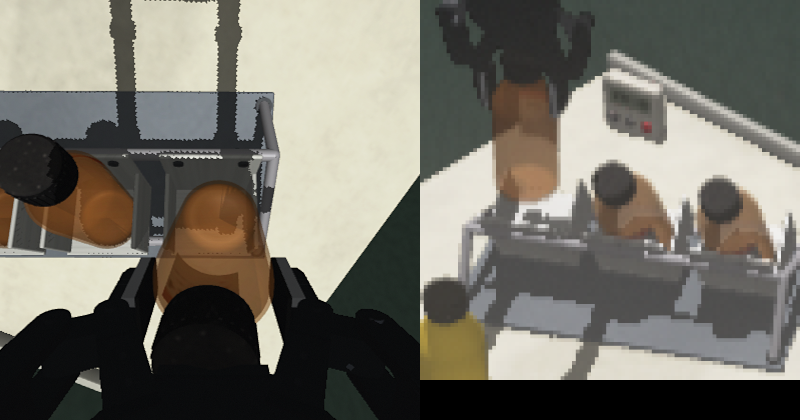

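The bottle hangs upright over the freed bay, with the foot centred between the side walls (165 and 262 in the wrist crop). Lowering the foot onto the back plate.

{"api": "step_arm", "payload": {
  "increments": [
    {"dp": [0, 0, -0.08], "yaw": 0, "grip": 0.4},
    {"dp": [0, 0, -0.06], "yaw": 0, "grip": 0.4},
    {"dp": [0, 0, -0.03], "yaw": 0, "grip": 0.4},
    {"dp": [0, 0, 0], "yaw": 0, "grip": 0.4}
  ]
}}

```text
clock: 17.3
position: [0.5274, 0.3263, 0.1686]
ee_rot: [-0.001, -0.238, 0.971, -0.001]
contact_force: [1.3, -1.8, -3.8]
width: 0.0563
gripper_force: 49.4
```

{"api": "step_arm", "payload": {
  "increments": [
    {"dp": [-0.022, -0.012, -0.03], "yaw": 0, "grip": 0.4},
    {"dp": [-0.022, -0.012, -0.03], "yaw": 0, "grip": 0.4},
    {"dp": [0, 0, 0], "yaw": 0, "grip": 0.4}
  ]
}}

```text
clock: 17.68
position: [0.5209, 0.3229, 0.1595]
ee_rot: [0.004, -0.238, 0.971, 0.0]
contact_force: [4.9, -1.6, 2.9]
width: 0.0563
gripper_force: 50.1
```

{"api": "step_arm", "payload": {
  "increments": [
    {"dp": [-0.022, -0.012, -0.03], "yaw": 0, "grip": 0.4},
    {"dp": [-0.022, -0.012, -0.03], "yaw": 0, "grip": 0.4},
    {"dp": [0, 0, 0], "yaw": 0, "grip": 0.4}
  ]
}}

```text
clock: 18.05
position: [0.5105, 0.3179, 0.1465]
ee_rot: [0.001, -0.238, 0.971, 0.0]
contact_force: [3.8, -1.6, 3.8]
width: 0.0563
gripper_force: 52.0
```

{"api": "step_arm", "payload": {
  "increments": [
    {"dp": [-0.022, -0.012, -0.035], "yaw": 0, "grip": 0.4},
    {"dp": [0, 0, 0], "yaw": 0, "grip": 0.4}
  ]
}}

```text
clock: 18.3
position: [0.5049, 0.3151, 0.1381]
ee_rot: [-0.001, -0.238, 0.971, 0.0]
contact_force: [3.8, -1.6, 1.7]
width: 0.0563
gripper_force: 52.7
```

{"api": "step_arm", "payload": {
  "increments": [
    {"dp": [-0.012, -0.006, -0.03], "yaw": 0, "grip": 0.4},
    {"dp": [-0.012, -0.006, -0.03], "yaw": 0, "grip": 0.4},
    {"dp": [0, 0, 0], "yaw": 0, "grip": 0.4}
  ]
}}

```text
clock: 18.68
position: [0.503, 0.3142, 0.1272]
ee_rot: [0.003, -0.238, 0.971, 0.001]
contact_force: [6.3, 1.3, 3.8]
width: 0.0564
gripper_force: 53.4
```

{"api": "step_arm", "payload": {
  "increments": [
    {"dp": [-0.015, -0.008, -0.015], "yaw": 0, "grip": 0.4},
    {"dp": [-0.01, -0.005, -0.015], "yaw": 0, "grip": 0.4},
    {"dp": [0, 0, 0], "yaw": 0, "grip": 0.4}
  ]
}}

```text
clock: 19.05
position: [0.5031, 0.3143, 0.1262]
ee_rot: [0.01, -0.238, 0.971, 0.003]
contact_force: [9.2, 2.4, 19.3]
width: 0.0567
gripper_force: 55.2
```

Both the plate and the floor now push back (9 N fore and aft, 19 N up), so the bottle is seated. Releasing.

{"api": "step_arm", "payload": {
  "increments": [
    {"dp": [0.005, 0.003, 0.008], "yaw": 0, "grip": 0.55},
    {"dp": [0, 0, 0], "yaw": 0, "grip": 0.7},
    {"dp": [0, 0, 0], "yaw": 0, "grip": 0.85},
    {"dp": [0, 0, 0], "yaw": 0, "grip": 0.88},
    {"dp": [0, 0, 0], "yaw": 0, "grip": 0.88}
  ]
}}

```text
clock: 19.68
position: [0.4957, 0.3106, 0.1213]
ee_rot: [-0.001, -0.238, 0.971, -0.0]
contact_force: [-0.8, 0.2, 0.1]
width: 0.0752
gripper_force: 0.0
```

{"api": "step_arm", "payload": {
  "increments": [
    {"dp": [0, 0, 0.1], "yaw": 0, "grip": 0.88},
    {"dp": [0, 0, 0.2], "yaw": 0, "grip": 0.88},
    {"dp": [-0.05, 0, 0.25], "yaw": 0, "grip": 0.88},
    {"dp": [-0.1, -0.1, 0.25], "yaw": 0, "grip": 0.88},
    {"dp": [0, 0, 0], "yaw": 0, "grip": 0.88}
  ]
}}

```text
clock: 20.3
position: [0.4671, 0.2908, 0.2866]
ee_rot: [0.004, -0.238, 0.971, 0.001]
contact_force: [0.0, 0.2, 0.3]
width: 0.0747
gripper_force: 0.0
```

{"api": "step_arm", "payload": {
  "increments": [
    {"dp": [0, -0.1, 0], "yaw": 0, "grip": 0.88},
    {"dp": [0, 0, 0], "yaw": 0, "grip": 0.88},
    {"dp": [0, 0, 0], "yaw": 0, "grip": 0.88}
  ]
}}

```text
clock: 20.68
position: [0.4665, 0.2704, 0.2806]
ee_rot: [-0.001, -0.238, 0.971, 0.0]
contact_force: [0.5, 0.5, 0.7]
width: 0.0752
gripper_force: 0.0
```

Run:
```python
from h import *
c=cams.get_calibration("wrist");im=cams.get_image("wrist"); s=manip.get_state();print(s["clock"],s["position"],s["contact_force"],s["width"])
cv2.imwrite("pics/end.png",im); cv2.imwrite("pics/ends.png",cams.get_image("scene"))
p=[.550,.2296,.481]
pr=proj(c,w(p,[(-.0242,.097,.15),(-.0242,0,.15),(-.0242,-.1,.15)])).round();print("pred",pr)
# caps: dark near-neutral blobs
m=(im.max(2)<40).astype(np.uint8); m=cv2.morphologyEx(m,cv2.MORPH_OPEN,np.ones((25,25),np.uint8))
n,l,st,ce=cv2.connectedComponentsWithStats(m)
for i in range(1,n): print(st[i],ce[i].round())
```

```text
20.725 [0.46662274 0.2706536  0.28089704] [-0.03381816  0.16903641  0.56115106] 0.07534649196142436
pred [[299. 241.]
 [188. 241.]
 [ 73. 242.]]
[ 287    0   36   37 1247] [305.  17.]
[    0     0   560   420 84538] [370. 292.]
[ 194  160  100   51 4733] [243. 184.]
[ 166  223   33   33 1048] [182. 239.]
[ 281  223   35   36 1206] [298. 241.]
[ 53 229  26  27 701] [ 66. 242.]
```

Run:
```python
from h import *
c=cams.get_calibration("scene"); im=cv2.imread("pics/ends.png"); p=[.550,.2296,.481]
P=w(p,[(-.0242,.097,.15),(-.0242,0,.15),(-.0242,-.1,.15)]); P=np.r_[P,w([.505,-.231,1.984],[(.0445,.0305,.111)])]
for q in proj(c,P):
    x,y=q.astype(int); r=im[y-14:y+15,x-14:x+15].max(2)<65
    n,l,st,ce=cv2.connectedComponentsWithStats(r.astype(np.uint8)); i=1+st[1:,4].argmax()
    print(q.round(1),ce[i].round(1)+[x-14,y-14],st[i])
```

```text
[197.7 169.1] [199.1 169.8] [11 10 10 10 70]
[225.2 173.1] [225.5 174.3] [10 11 10  9 67]
[254.  177.4] [254.7 180.8] [11 15  9  5 19]Traceback (most recent call last):
  File "<stdin>", line 6, in <module>
ValueError: attempt to get argmax of an empty sequence
```

The match cap lines up with its neighbours within about 1 px in both views, and the odd bottle was seen upright after release. Handing in.

```bash
python3 -c "
from rig import ticket
print(ticket.sign_off())"
```

```text
the job is handed in; nothing more can be done
None
```

I handed the job in at about 21 s: the odd bottle stands upright in the crate's empty compartment and the crate's tall bottle is home in the freed bay, but no verdict came back and I viewed 11 pictures, one over the limit of 10.

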